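# Charge the desiccant dish and hold the case lid open

## Robot

A 6-joint arm with a two-finger parallel gripper is mounted at the origin on the work surface. World frame = base frame: x ahead of the robot, y to its left, z up, the work surface at z = 0. Lengths are in m, angles in rad, forces in N, time in s.
With the tool pointing down it reaches from about 0.35 to 0.875 m from the base axis. Payload 15.5 kg.
Tool frame: the origin (TCP) lies on the centre line of the jaws, within the pads' length; the fingertips stand manip.finger_overhang ahead of it and the grasp point (between the pads) is the TCP (manip.finger_overhang is the distance from the TCP to the fingertips, in m); z points along the fingers, y is the line along which they close (so a half turn about z gives the same grasp; the last joint's range is limited). The gripper opens to 85 mm and grips with 20 to 120 N. Pads are 22 mm wide; open, the fingers measure 114 mm over their backs; the gripper's body (76 mm by 85 mm) begins 54 mm behind the grasp point. The pads swing forward as they close: fully open they stand 13 mm farther back than shut.
Start: joints at [-1.444, 0.494, 1.345, -0, 1.302, -0.096], TCP at [0.137, -0.61, 0.25] pointing down, gripper open.
Joint ranges: [-2.91, 2.91], [-0.82, 2.16], [0.22, 2.67], [-1.22, 4.37], [0.12, 2.79], [-3.08, 3.08]. Speed limits (rad/s): [1.89, 1.89, 2.57, 3.01, 3.01, 3.01].

## Interface

Orientations are given as a unit quaternion [w, x, y, z].
In Python, from workcell import manip, viewer, workorder gives the robot as it stands.
- The arm moves only by the shell command python3 -m jog 'ROWS' [FORCE]. ROWS is JSON, one flat list of numbers, 7 for each row, row after row: the closure, from 0 (fully open) to 1 (shut), then the shift along the tool's x, y, z each as a share of 300 mm, from -1 to 1, then the turn, a rotation vector about the tool's x, y, z each as a share of 90 degrees, from -1 to 1. A call has 1 to 12 rows; each row shifts and turns the commanded pose from where the row before left it, along the tool's axes as they then stand; what a row does not reach is not made up. A row lasts 1/10 s, in which the tool goes at most 50 mm and 8.59 degrees, less where a joint would pass 70% of its speed; a pose out of reach is approached as far as the arm can. A call with a number of a shift or a turn outside -1 to 1 is refused whole. A call with a gripper value outside its range is refused whole. The fingers move at their own pace and stop on an object; FORCE is the grip in N (left out, the last holds). Time passes only in rows, so rows that do not move let the fingers close. It gives the time, the measured TCP pose, the force, the opening and the grip force at its end, in the units of the state.
- manip.state(): the state, without advancing time (a new reading comes with each control period).
- viewer.get_image(name): name is "scene" or "top" or "wrist"; returns a dict with "pixels" (384x512x3 uint8, red, green, blue), "z_map" (384x512 float32, m along the optical axis (not along the pixel's ray), 0 where there is no reading), "fx", "fy", "cx", "cy" (pixels), "cam_to_world" (4x4, takes a point from camera to world coordinates). Camera axes: x right, y down, z forward; pixel columns grow to the right and rows downward; lengths in m; the calibration is good to about 2 mm. A picture is of the moment at which its call begins.
- workorder.finish_job(): hands the job in; it is judged then, once.
Trained networks look in a picture, given as the dict that the camera call returned (one of the last four; its "shot" number tells which), for a name from the list of things; names that differ only in an ending like _2 or _b are one class to them, and where a whole thing is asked for, a point or a joint stands for the part that bears it (a point fixed in the world has none). Each returns a list of dicts, best first, with "conf" (0 to 1); they miss things now and then, are a little off and sometimes report something else, mostly with a low value. They report only what shows in the picture. A call takes as long as a camera call. They do not tell look-alikes from the thing itself.
- viewer.silhouettes(picture, thing): "pixels" (384x512 bool, what is visible of it) and "box" ([left, top, right, bottom] as shares, 0 to 1, of the picture: columns of its width, rows of its height, round what is visible of it).
- viewer.tip_of(picture, thing): "xy" ([column, row] as shares, 0 to 1, of the picture: columns of its width, rows of its height: a listed point, or the origin of a listed thing).
The state is a dict: "clock": time; "q": joint angles; "qvel": joint speeds; "joint_efforts": joint torques, N m; "tcp_pos": TCP position; "tool_rot": TCP orientation; "wrist_force": force on the tool from outside, world axes, zero at the start; "wrist_torque": the same for the moment, N m; "finger_gap": finger opening in m; "grasp_force": force on a finger pad.
Only numpy, scipy, OpenCV 4.12 (cv2) and the standard library are available. Lean on these libraries where they do the work, as an engineer would, in place of code of your own. Each camera call takes 0.05 s, during which the arm holds its last target. There are 200 camera calls.

## Task

Pick up the white dosing cup, tip all five clay humidity balls out of it into the blue dish, and stand the empty cup upright on the table again, let go. Then raise the wooden case's lid (it has a bar handle) to 50 degrees from shut and hold it there with the gripper so that a colleague can put the dish in: finish while still holding the lid, because it falls shut if released. Leave the dish and everything else on the table where they stand.

Things in the scene. Friction and masses are not known exactly. Their poses are not given: they have to be found in the camera images.
- cup_grip (a point): point in the cup's upright blue tab handle (10 mm thick along x, 28 mm wide along y, 34 to 116 mm above the cup's underside), 95 mm above the underside. Axes are the cup's, z up. The cup's centre line lies 62 mm from here along -x; the pouring edge opposite the tab 122 mm along -x and 59 mm lower
- cup: loose white dosing cup, about 160 g empty, shallow and flared: base 64 mm, rim 120 mm across, 36 mm high, wall 3 mm, inner floor 4 mm up, wall rising at 52 degrees; blue tab handle on its rim on the +x side. Origin at the centre of its underside, z up
- dish: blue ceramic dish, loose, 500 g, round, 150 mm across at the rim, 50 mm high, wall 5 mm, inner floor 6 mm up; origin at the centre of its underside, z up
- case: wooden storage case, fixed, 240 (x) x 260 (y) x 90 (z) mm, holding a painted fragment under a lid; origin at the centre of its underside; its -x side faces the robot, the lid's hinge runs along its +x top edge (parallel to its y)
- lid (a joint): angle of the case's lid in rad: 0 shut (lying flat), grows as its front edge is raised; 50 degrees is 0.873. Free hinge: let go, the lid falls shut. Lid 240 x 260 x 8 mm, light wood frame round a clear pane, about 450 g
- lid_handle (a point): middle of the lid's black bar handle: round bar 10 mm thick, 110 mm long, parallel to the hinge, standing 37 mm above the lid's top face (32 mm clear below the bar), 205 mm in front of the hinge line; 135 mm above the table when shut. Axes turn with the lid: z away from the lid's top face, y along the bar
- lid_hinge (a point): middle of the hinge line, 90 mm above the table; this point is on the lid's underside; axes turn with the lid as for lid_handle
- ball0_center (a point): centre of one of five loose terracotta-coloured clay balls, 20 mm diameter, 11 g, which start on the floor of the cup; they roll, but not on slopes under about 15 degrees
- ball1_center (a point): centre of one of five loose terracotta-coloured clay balls, 20 mm diameter, 11 g, which start on the floor of the cup; they roll, but not on slopes under about 15 degrees
- ball2_center (a point): centre of one of five loose terracotta-coloured clay balls, 20 mm diameter, 11 g, which start on the floor of the cup; they roll, but not on slopes under about 15 degrees
- ball3_center (a point): centre of one of five loose terracotta-coloured clay balls, 20 mm diameter, 11 g, which start on the floor of the cup; they roll, but not on slopes under about 15 degrees
- ball4_center (a point): centre of one of five loose terracotta-coloured clay balls, 20 mm diameter, 11 g, which start on the floor of the cup; they roll, but not on slopes under about 15 degrees
- tin: bystander, leave alone: round metal tin with paper label, 68 mm diameter, 85 mm high; origin at the centre of its underside
- jar: bystander, leave alone: clear glass jar with black cap, 60 mm diameter, 75 mm high; origin at the centre of its underside
- solvent: bystander, leave alone: amber glass bottle with black cap, 60 mm diameter, 150 mm high; origin at the centre of its underside
- weight: bystander, leave alone: small brass weight with a knob, 40 mm diameter, 52 mm high; origin at the centre of its underside
- brush: bystander, leave alone: brush lying flat, roughly across the table (left to right)
- spatula: bystander, leave alone: spatula lying flat, roughly across the table (left to right)
There are look-alikes about, which are no part of the job. There is more than one size of the cup; the one meant has the size given above.

How it is judged:
By the outcome, as a careful person would: the job done as asked, in the order asked, and still so for the second after the job is handed in, while the arm keeps its last pose, push and grip.
It also fails if it takes over 67 s, if anything falls off the work surface, if the arm or the gripper's body presses on something with over 40 N, if the wrist force passes 120 N, or if a joint passes its speed limit or range.

## Working session

There is one attempt and no reset: what is moved stays moved. The work goes in short steps, Python scripts to look and compute and a shell command to move; the robot and the scene stay as the last step left them, time stands still between calls to the robot, and variables do not carry over. Pictures are saved under pics/ and viewed, at most 10 in all, crops included, and the job is handed in when it is done.

```bash
mkdir -p pics; ls; cat > h.py <<'E'
import numpy as np, cv2
from scipy.spatial.transform import Rotation as R
from workcell import manip, viewer, workorder
def save(im,n): cv2.imwrite('pics/'+n,im['pixels'][...,::-1])
def pts(im,mask):
    v,u=np.nonzero(mask&(im['z_map']>0)); z=im['z_map'][v,u]
    p=np.c_[(u-im['cx'])/im['fx']*z,(v-im['cy'])/im['fy']*z,z]
    T=np.array(im['cam_to_world']); return p@T[:3,:3].T+T[:3,3]
def Rt(): 
    s=manip.state(); q=s['tool_rot']; return np.array(s['tcp_pos']),R.from_quat([q[1],q[2],q[3],q[0]])
E
python3 - <<'E'
from h import *
a=viewer.get_image('scene');b=viewer.get_image('top')
cv2.imwrite('pics/a.png',cv2.vconcat([a['pixels'],b['pixels']])[...,::-1][:, :])
im=cv2.hconcat([a['pixels'],b['pixels']]);cv2.imwrite('pics/a.png',cv2.resize(im,(800,300))[...,::-1])
save(b,'top.png')
print(manip.finger_overhang, manip.state())
for n in ['cup','dish','case','lid','tin','jar','solvent','weight','brush','spatula','ball0_center']:
    for d in viewer.silhouettes(b,n):
        p=pts(b,d['pixels']); 
        if len(p): print(n,round(d['conf'],2),np.round(p.min(0),3),np.round(p.max(0),3),np.round(np.median(p,0),3),len(p))
for n in ['cup_grip','lid_handle','lid_hinge']:
    for d in viewer.tip_of(b,n):
        u,v=int(d['xy'][0]*512),int(d['xy'][1]*384); m=np.zeros((384,512),bool); m[v,u]=1
        print(n,round(d['conf'],2),u,v,np.round(pts(b,m),3))
E
```

```text
pics
0.019 {'clock': 0.1, 'q': array([-1.44447427e+00,  4.94140490e-01,  1.34607349e+00,  3.76542483e-05,
        1.30252621e+00, -9.54836720e-02]), 'qvel': array([-0.00132133, -0.00075041, -0.00186603,  0.00096795,  0.00099472,
       -0.00203948]), 'joint_efforts': array([-1.43559573e-03, -8.83590889e+01, -3.84563005e+01, -1.40064208e-04,
        5.18661996e-03,  2.12006029e-06]), 'tcp_pos': array([ 0.13747937, -0.60937111,  0.24974632]), 'tool_rot': array([-5.73980417e-04,  9.93856968e-01,  1.10670673e-01,  9.30197117e-06]), 'wrist_force': array([-0.0300892 , -1.24687229,  0.45310723]), 'wrist_torque': array([0.02681326, 0.01017301, 0.02987254]), 'grasp_force': 0.0, 'finger_gap': 0.08528159428361573}
cup 0.92 [ 0.402  0.055 -0.006] [0.533 0.179 0.122] [0.464 0.118 0.022] 1173
cup 0.8 [ 0.577  0.167 -0.004] [0.665 0.278 0.092] [0.618 0.217 0.014] 742
dish 0.89 [ 0.377  0.301 -0.004] [0.525 0.457 0.056] [0.451 0.386 0.008] 2174
case 0.62 [ 0.431 -0.342 -0.003] [ 0.701 -0.074  0.147] [ 0.553 -0.208  0.097] 7959
case 0.21 [0.34  0.227 0.01 ] [0.375 0.264 0.059] [0.359 0.242 0.033] 138
lid 0.96 [ 0.432 -0.361 -0.002] [ 0.693 -0.076  0.147] [ 0.554 -0.208  0.097] 7945
tin 0.6 [ 0.68   0.069 -0.004] [0.746 0.148 0.093] [0.707 0.099 0.083] 551
jar 0.9 [ 0.335 -0.04  -0.001] [0.395 0.016 0.082] [ 0.367 -0.013  0.074] 344
solvent 0.88 [ 0.547 -0.559 -0.006] [ 0.619 -0.503  0.156] [ 0.571 -0.521  0.1  ] 543
weight 0.66 [ 0.34   0.226 -0.002] [0.378 0.264 0.059] [0.359 0.241 0.031] 170
brush 0.58 [ 0.69   0.18  -0.004] [0.745 0.379 0.029] [0.719 0.302 0.018] 690
spatula 0.55 [ 0.283 -0.449 -0.007] [ 0.358 -0.168  0.026] [ 0.331 -0.24   0.004] 1091
cup_grip 0.9 184 197 [[0.524 0.129 0.117]]
cup_grip 0.71 140 171 [[ 0.615  0.283 -0.002]]
lid_handle 0.73 310 212 [[ 0.476 -0.214  0.131]]
lid_handle 0.3 192 226 [[0.446 0.121 0.024]]
lid_hinge 0.86 302 142 [[ 0.674 -0.2    0.098]]
```

View pics/top.png

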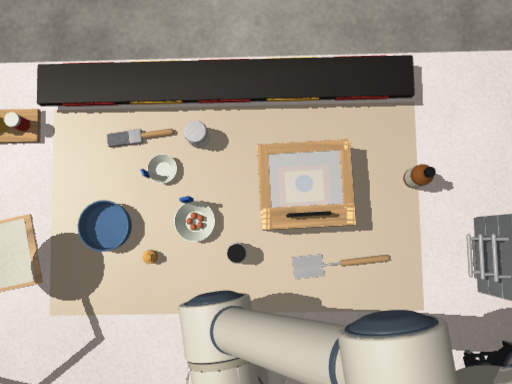

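View pics/a.png

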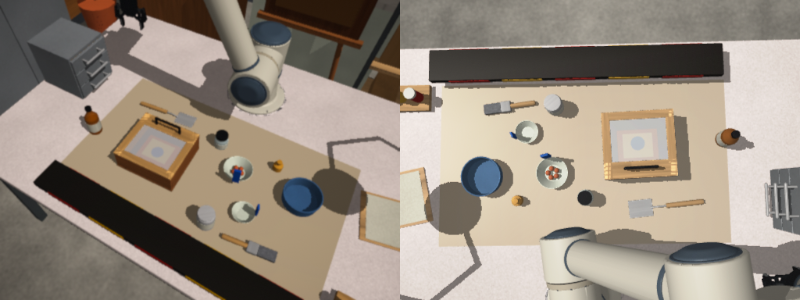

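Top view: the target cup (with balls) is at px (195,221) with its tab at (186,199). The small empty look-alike is at (162,169), the dish at (105,226) and the case at (306,185) with its handle at (310,214).

```bash
python3 - <<'E'
from h import *
print([x for x in dir(manip) if x[0]!='_'],[x for x in dir(workorder) if x[0]!='_'])
for c in ['top','scene']:
    b=viewer.get_image(c)
    hsv=cv2.cvtColor(b['pixels'],cv2.COLOR_RGB2HSV)
    blue=(hsv[...,0]>100)&(hsv[...,0]<130)&(hsv[...,1]>120)
    p=pts(b,blue); m=(abs(p[:,0]-.53)<.05)&(abs(p[:,1]-.13)<.05)&(p[:,2]>.05)
    q=p[m]; print(c,'tab',len(q),np.round(q.mean(0),3),np.round(q.min(0),3),np.round(q.max(0),3))
    t=q[q[:,2]>.105] if c=='top' else q
    if len(t)>5:
        w,v=np.linalg.eigh(np.cov(t[:,:2].T)); print(np.sqrt(w),v[:,1],t.mean(0))
    def circ(m):
        q=m[:,:2]; A=np.c_[2*q,np.ones(len(q))]; s=np.linalg.lstsq(A,(q**2).sum(1),rcond=None)[0]; return np.round([s[0],s[1],np.sqrt(s[2]+s[0]**2+s[1]**2)],4),len(q)
    for n,z0,z1 in [('cup',.030,.042),('dish',.044,.056)]:
        d=viewer.silhouettes(b,n)[0]; p=pts(b,d['pixels']); print(n,circ(p[(p[:,2]>z0)&(p[:,2]<z1)]))
    d=viewer.silhouettes(b,'lid_handle'); p=pts(b,np.ones((384,512),bool))
    m=(abs(p[:,0]-.476)<.06)&(abs(p[:,1]+.21)<.09)&(p[:,2]>.118)&(p[:,2]<.16); q=p[m]
    w,v=np.linalg.eigh(np.cov(q[:,:2].T)); print('bar',len(q),q.mean(0),q.min(0),q.max(0),v[:,1])
E
```

```text
['IKError', 'finger_overhang', 'state'] ['finish_job']
top tab 51 [0.519 0.125 0.105] [0.513 0.114 0.062] [0.527 0.14  0.12 ]
[0.00298373 0.00811003] [-0.20091611  0.97960845] [0.51965537 0.12762137 0.11519782]
cup (array([0.6169, 0.21  , 0.0424]), 9)
dish (array([0.4503, 0.3749, 0.0714]), 277)
bar 165 [ 0.47065696 -0.2101909   0.13905846] [ 0.46389451 -0.26989507  0.12301949] [ 0.47781225 -0.15195741  0.14697762] [-0.04041421  0.99918301]
scene tab 114 [0.525 0.13  0.09 ] [0.519 0.117 0.051] [0.531 0.142 0.121]
[0.0022466  0.00697376] [-0.20994911  0.97771231] [0.52549146 0.12999578 0.08950335]
cup (array([0.4639, 0.1144, 0.057 ]), 167)
dish (array([0.4542, 0.3768, 0.0715]), 257)
bar 129 [ 0.47439143 -0.20889229  0.13554234] [ 0.46578186 -0.26853949  0.11814116] [ 0.48188289 -0.15043955  0.14103074] [-0.04174916  0.99912812]
```

```bash
python3 -m jog '[0,0,0,0,0,0,0]' 60
```

```text
clock: 1.3
tcp_pos: [0.1375, -0.6097, 0.2503]
tool_rot: [-0.0, 0.994, 0.111, -0.0]
wrist_force: [-0.4, 0.2, -0.1]
finger_gap: 0.0853
grasp_force: 0.0
```

```bash
cat >> h.py <<'E'
from scipy.spatial.transform import Slerp
def plan(pos,rot,n,g=0,start=None):
    """rows (linear + slerp) from the present pose to pos,rot; returns end pose"""
    p0,r0=start or Rt(); sl=Slerp([0,1],R.concatenate([r0,rot])); p,r=p0,r0
    for i in range(1,n+1):
        pn=p0+(np.array(pos)-p0)*i/n; rn=sl(i/n)
        s=r.inv().apply(pn-p)/.3; t=(r.inv()*rn).as_rotvec()/(np.pi/2)
        print(','.join('%g'%x for x in [g,*np.round(s,3)+0.,*np.round(t,3)+0.]),end=',\n' if i<n else '\n')
        p,r=pn,rn
    return p,r
def mk(y,z):
    y,z=np.array(y,float),np.array(z,float); z/=np.linalg.norm(z); y-=z*(y@z); y/=np.linalg.norm(y)
    return R.from_matrix(np.c_[np.cross(y,z),y,z])
cx=np.array([np.cos(.206),np.sin(.206),0])
E
python3 - <<'E'
from h import *
s=plan([.5235,.1285,.25],mk(cx,[0,0,-1]),20)
E
```

```text
0,0.09,-0.106,0,0,0,-0.049,
0,0.098,-0.099,0,0,0,-0.049,
0,0.105,-0.091,0,0,0,-0.049,
0,0.112,-0.082,0,0,0,-0.049,
0,0.118,-0.073,0,0,0,-0.049,
0,0.123,-0.064,0,0,0,-0.049,
0,0.128,-0.054,0,0,0,-0.049,
0,0.132,-0.044,0,0,0,-0.049,
0,0.135,-0.034,0,0,0,-0.049,
0,0.137,-0.023,0,0,0,-0.049,
0,0.138,-0.012,0,0,0,-0.049,
0,0.139,-0.002,0,0,0,-0.049,
0,0.139,0.009,0,0,0,-0.049,
0,0.137,0.02,0,0,0,-0.049,
0,0.135,0.03,0,0,0,-0.049,
0,0.133,0.041,0,0,0,-0.049,
0,0.129,0.051,0,0,0,-0.049,
0,0.125,0.061,0,0,0,-0.049,
0,0.12,0.07,0,0,0,-0.049,
0,0.114,0.08,0,0,0,-0.049
```

```bash
python3 -m jog '[0,0.09,-0.106,0,0,0,-0.049,0,0.098,-0.099,0,0,0,-0.049,0,0.105,-0.091,0,0,0,-0.049,0,0.112,-0.082,0,0,0,-0.049,0,0.118,-0.073,0,0,0,-0.049,0,0.123,-0.064,0,0,0,-0.049,0,0.128,-0.054,0,0,0,-0.049,0,0.132,-0.044,0,0,0,-0.049,0,0.135,-0.034,0,0,0,-0.049,0,0.137,-0.023,0,0,0,-0.049]' 60; python3 -m jog '[0,0.138,-0.012,0,0,0,-0.049,0,0.139,-0.002,0,0,0,-0.049,0,0.139,0.009,0,0,0,-0.049,0,0.137,0.02,0,0,0,-0.049,0,0.135,0.03,0,0,0,-0.049,0,0.133,0.041,0,0,0,-0.049,0,0.129,0.051,0,0,0,-0.049,0,0.125,0.061,0,0,0,-0.049,0,0.12,0.07,0,0,0,-0.049,0,0.114,0.08,0,0,0,-0.049,0,0,0,0,0,0,0,0,0,0,0,0,0,0]'; python3 - <<'E'
from h import *
s=manip.state();print(s['q'],s['tool_rot'],s['tcp_pos'])
w=viewer.get_image('wrist');save(w,'w1.png')
hsv=cv2.cvtColor(w['pixels'],cv2.COLOR_RGB2HSV)
blue=(hsv[...,0]>100)&(hsv[...,0]<130)&(hsv[...,1]>120)
p=pts(w,blue);m=(abs(p[:,0]-.523)<.05)&(abs(p[:,1]-.13)<.05)&(p[:,2]>.1);t=p[m]
if len(t)>3:
  e=np.array([cx[:2],[-cx[1],cx[0]]]);c=t[:,:2]@e.T
  print(len(t),t.mean(0),(c.max(0)+c.min(0))/2@e,np.ptp(c,axis=0),np.linalg.eigh(np.cov(t[:,:2].T))[1][:,1])
E
```

```text
clock: 2.3
tcp_pos: [0.3326, -0.2395, 0.2505]
tool_rot: [0.0, 0.879, 0.477, 0.0]
wrist_force: [1.0, 0.0, 0.2]
finger_gap: 0.0854
grasp_force: 0.0
clock: 3.5
tcp_pos: [0.5291, 0.1268, 0.2501]
tool_rot: [-0.0, 0.636, 0.772, -0.0]
wrist_force: [-0.6, -0.5, -0.5]
finger_gap: 0.0856
grasp_force: 0.0
[ 1.25545558e-01  3.80462357e-01  1.54598325e+00 -9.89733380e-05
  1.21544138e+00 -6.60998357e-02] [-6.71599903e-05  6.36196409e-01  7.71527126e-01 -1.38924922e-04] [0.52910455 0.12682116 0.25005504]
299 [0.52098704 0.13250993 0.11529964] [0.52112087 0.13065277] [0.00948975 0.02632364] [-0.24032084  0.97069351]
```

View pics/w1.png

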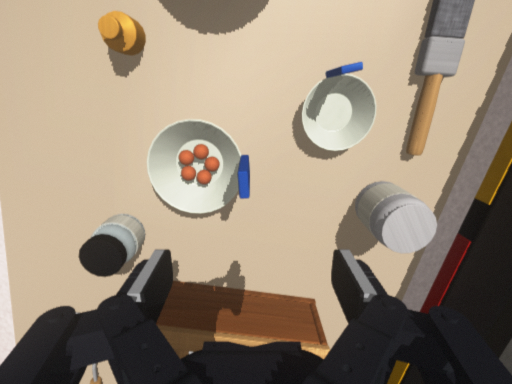

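```bash
python3 - <<'E'
from h import *
c=np.array([np.cos(.23),np.sin(.23),0])
s=plan([.522,.130,.095],mk(c,[0,0,-1]),6)
E
```

```text
0,0.003,-0.003,0.086,0,0,-0.004,
0,0.003,-0.003,0.086,0,0,-0.004,
0,0.003,-0.003,0.086,0,0,-0.004,
0,0.003,-0.003,0.086,0,0,-0.004,
0,0.003,-0.003,0.086,0,0,-0.004,
0,0.003,-0.003,0.086,0,0,-0.004
```

```bash
python3 -m jog '[0,0.003,-0.003,0.086,0,0,-0.004,0,0.003,-0.003,0.086,0,0,-0.004,0,0.003,-0.003,0.086,0,0,-0.004,0,0.003,-0.003,0.086,0,0,-0.004,0,0.003,-0.003,0.086,0,0,-0.004,0,0.003,-0.003,0.086,0,0,-0.004,0,0,0,0,0,0,0]'; python3 -m jog '[1,0,0,0,0,0,0,1,0,0,0,0,0,0,1,0,0,0,0,0,0,1,0,0,0,0,0,0,1,0,0,0,0,0,0,1,0,0,0,0,0,0,1,0,0,0,0,0,0,1,0,0,0,0,0,0,1,0,0,0,0,0,0,1,0,0,0,0,0,0]' 50
```

```text
clock: 4.25
tcp_pos: [0.5206, 0.129, 0.0933]
tool_rot: [-0.002, 0.623, 0.782, -0.002]
wrist_force: [0.1, -0.4, 0.7]
finger_gap: 0.0856
grasp_force: 0.0
clock: 5.25
tcp_pos: [0.5223, 0.1301, 0.0963]
tool_rot: [-0.0, 0.622, 0.783, -0.0]
wrist_force: [-4.6, -3.4, 18.8]
finger_gap: 0.0093
grasp_force: 48.8
```

```bash
python3 -m jog '[1,0,0,-0.03,0,0,0,1,0,0,-0.07,0,0,0,1,0,0,-0.1,0,0,0,1,0,0,-0.1,0,0,0,1,0,0,-0.1,0,0,0,1,0,0,-0.1,0,0,0,1,0,0,-0.1,0,0,0,1,0,0,-0.05,0,0.03,0,1,0,0,0,0,0.04,0,1,0,0,0,0,0.03,0,1,0,0,0,0,0,0,1,0,0,0,0,0,0]'; python3 - <<'E'
from h import *
s=manip.state();print(s['q'],s['tool_rot'],s['tcp_pos'])
w=viewer.get_image('wrist');save(w,'w2.png')
E
```

```text
clock: 6.45
tcp_pos: [0.5226, 0.13, 0.2905]
tool_rot: [-0.061, 0.62, 0.78, 0.048]
wrist_force: [0.3, 0.1, -2.1]
finger_gap: 0.0092
grasp_force: 49.2
[ 0.04228187  0.3381856   1.5038815   0.1575638   1.33151311 -0.22501325] [-0.06096408  0.62041977  0.78040136  0.04833633] [0.52262994 0.13002478 0.29053451]
```

View pics/w2.png

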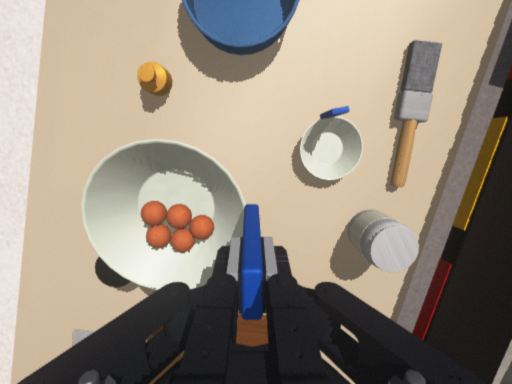

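```bash
cat >> h.py <<'E'
d=np.array([np.cos(2.27),np.sin(2.27),0]); Z=np.array([0,0,1.]); D=np.array([.452,.376,0])
def pour(th,lz,off=.03):
    th=np.radians(th); X=d*np.cos(th)+Z*np.sin(th); U=-d*np.sin(th)+Z*np.cos(th)
    return D+off*d+lz*Z+.122*X+.059*U, mk(X,-U)
E
python3 - <<'E'
from h import *
p,r=pour(0,.19); print(p)
plan(p,r,20,1)
E
```

```text
[0.35417152 0.49233395 0.249     ]
1,0.063,-0.014,0.017,0.005,-0.003,-0.065,
1,0.064,-0.007,0.017,0.005,-0.003,-0.065,
1,0.065,0,0.016,0.005,-0.003,-0.065,
1,0.065,0.006,0.016,0.005,-0.003,-0.065,
1,0.064,0.013,0.016,0.005,-0.003,-0.065,
1,0.062,0.02,0.015,0.005,-0.003,-0.065,
1,0.06,0.026,0.015,0.005,-0.003,-0.065,
1,0.057,0.032,0.014,0.005,-0.003,-0.065,
1,0.054,0.038,0.014,0.005,-0.003,-0.065,
1,0.049,0.043,0.013,0.005,-0.003,-0.065,
1,0.045,0.048,0.013,0.005,-0.003,-0.065,
1,0.04,0.052,0.012,0.005,-0.003,-0.065,
1,0.034,0.056,0.011,0.005,-0.003,-0.065,
1,0.028,0.06,0.011,0.005,-0.003,-0.065,
1,0.022,0.062,0.01,0.005,-0.003,-0.065,
1,0.016,0.064,0.01,0.005,-0.003,-0.065,
1,0.009,0.066,0.009,0.005,-0.003,-0.065,
1,0.003,0.066,0.008,0.005,-0.003,-0.065,
1,-0.004,0.066,0.008,0.005,-0.003,-0.065,
1,-0.011,0.066,0.007,0.005,-0.003,-0.065
```

```bash
python3 -m jog '[1,0.063,-0.014,0.017,0.005,-0.003,-0.065,1,0.064,-0.007,0.017,0.005,-0.003,-0.065,1,0.065,0,0.016,0.005,-0.003,-0.065,1,0.065,0.006,0.016,0.005,-0.003,-0.065,1,0.064,0.013,0.016,0.005,-0.003,-0.065,1,0.062,0.02,0.015,0.005,-0.003,-0.065,1,0.06,0.026,0.015,0.005,-0.003,-0.065,1,0.057,0.032,0.014,0.005,-0.003,-0.065,1,0.054,0.038,0.014,0.005,-0.003,-0.065,1,0.049,0.043,0.013,0.005,-0.003,-0.065]'; python3 -m jog '[1,0.045,0.048,0.013,0.005,-0.003,-0.065,1,0.04,0.052,0.012,0.005,-0.003,-0.065,1,0.034,0.056,0.011,0.005,-0.003,-0.065,1,0.028,0.06,0.011,0.005,-0.003,-0.065,1,0.022,0.062,0.01,0.005,-0.003,-0.065,1,0.016,0.064,0.01,0.005,-0.003,-0.065,1,0.009,0.066,0.009,0.005,-0.003,-0.065,1,0.003,0.066,0.008,0.005,-0.003,-0.065,1,-0.004,0.066,0.008,0.005,-0.003,-0.065,1,-0.011,0.066,0.007,0.005,-0.003,-0.065,1,0,0,0,0,0,0]'; python3 - <<'E'
from h import *
p,r=Rt();print(p,r.as_matrix(),manip.state()['q'])
print('A');e=plan(*pour(50,.14),9,1)
print('B');e=plan(*pour(66,.075),4,1,e)
print('C');e=plan(*pour(84,.075),9,1,e)
print('D');e=plan(*pour(105,.08),5,1,e)
E
```

```text
clock: 7.5
tcp_pos: [0.4375, 0.3125, 0.2701]
tool_rot: [-0.035, 0.155, 0.987, 0.029]
wrist_force: [0.0, 0.3, -1.8]
finger_gap: 0.0096
grasp_force: 49.2
clock: 8.6
tcp_pos: [0.3519, 0.4941, 0.2497]
tool_rot: [-0.0, -0.348, 0.938, 0.002]
wrist_force: [0.4, 0.3, -1.7]
finger_gap: 0.0092
grasp_force: 49.2
[0.35186263 0.49407828 0.24969036] [[-0.75823828 -0.65197601 -0.00141425]
 [-0.65197628  0.75823075  0.00361311]
 [-0.00128334  0.00366166 -0.99999247]] [ 0.85173414  0.46706103  1.39551454  0.00359793  1.27723181 -1.43029122]
A
1,0,-0.034,-0.008,-0.061,0,0.001,
1,0,-0.033,-0.011,-0.061,0,0.001,
1,0,-0.032,-0.015,-0.061,0,0.001,
1,0,-0.03,-0.018,-0.061,0,0.001,
1,0,-0.028,-0.02,-0.061,0,0.001,
1,0,-0.026,-0.023,-0.061,0,0.001,
1,0,-0.024,-0.025,-0.061,0,0.001,
1,0,-0.021,-0.028,-0.061,0,0.001,
1,0,-0.019,-0.029,-0.061,0,0.001
B
1,0,-0.059,0.009,-0.044,0,0,
1,0,-0.059,0.005,-0.044,0,0,
1,0,-0.06,0,-0.044,0,0,
1,0,-0.06,-0.004,-0.044,0,0
C
1,0,-0.009,-0.013,-0.022,0,0,
1,0,-0.009,-0.013,-0.022,0,0,
1,0,-0.008,-0.013,-0.022,0,0,
1,0,-0.008,-0.014,-0.022,0,0,
1,0,-0.007,-0.014,-0.022,0,0,
1,0,-0.007,-0.014,-0.022,0,0,
1,0,-0.006,-0.014,-0.022,0,0,
1,0,-0.006,-0.015,-0.022,0,0,
1,0,-0.005,-0.015,-0.022,0,0
D
1,0,-0.016,-0.027,-0.047,0,0,
1,0,-0.014,-0.028,-0.047,0,0,
1,0,-0.012,-0.029,-0.047,0,0,
1,0,-0.01,-0.03,-0.047,0,0,
1,0,-0.008,-0.03,-0.047,0,0
```

```bash
python3 -m jog '[1,0,-0.034,-0.008,-0.061,0,0.001,1,0,-0.033,-0.011,-0.061,0,0.001,1,0,-0.032,-0.015,-0.061,0,0.001,1,0,-0.03,-0.018,-0.061,0,0.001,1,0,-0.028,-0.02,-0.061,0,0.001,1,0,-0.026,-0.023,-0.061,0,0.001,1,0,-0.024,-0.025,-0.061,0,0.001,1,0,-0.021,-0.028,-0.061,0,0.001,1,0,-0.019,-0.029,-0.061,0,0.001,1,0,0,0,0,0,0,1,0,0,0,0,0,0]'; python3 - <<'E'
from h import *
p,r=Rt();tp,tr=pour(50,.14);print(p-tp,(r.inv()*tr).as_rotvec(),manip.state()['q'])
im=viewer.get_image('scene');save(im,'s1.png')
print('B');e=plan(*pour(66,.075),4,1)
E
```

```text
clock: 9.7
tcp_pos: [0.4126, 0.4216, 0.2714]
tool_rot: [-0.145, -0.306, 0.855, 0.393]
wrist_force: [0.4, 0.3, -2.8]
finger_gap: 0.0093
grasp_force: 49.5
[ 1.26067866e-03 -2.82628240e-03 -5.76655786e-06] [-0.00821349  0.00250688 -0.010714  ] [ 0.29870734  0.57386502  1.47357834  0.77813479  1.53451107 -2.17176313]
B
1,-0.001,-0.058,0.011,-0.046,0.001,-0.001,
1,-0.001,-0.059,0.007,-0.046,0.001,-0.001,
1,-0.001,-0.059,0.002,-0.046,0.001,-0.001,
1,-0.001,-0.059,-0.002,-0.046,0.001,-0.001
```

View pics/s1.png

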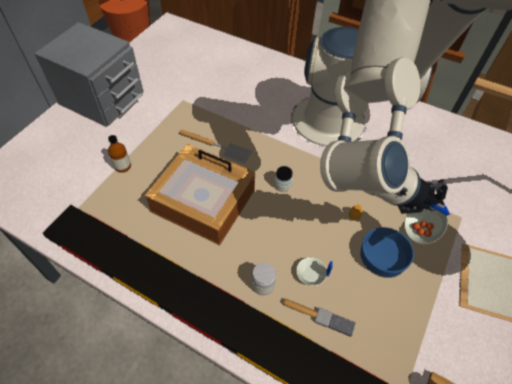

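Scene: the tilted cup (425,222) still holds all five balls, with its lip over the near edge of the dish (387,250).

```bash
python3 -m jog '[1,-0.001,-0.058,0.011,-0.046,0.001,-0.001,1,-0.001,-0.059,0.007,-0.046,0.001,-0.001,1,-0.001,-0.059,0.002,-0.046,0.001,-0.001,1,-0.001,-0.059,-0.002,-0.046,0.001,-0.001,1,0,0,0,0,0,0]'; python3 - <<'E'
from h import *
p,r=Rt();tp,tr=pour(66,.075);print(p-tp,(r.inv()*tr).as_rotvec(),manip.state()['q'])
im=viewer.get_image('scene');m=im['pixels'][170:290,330:470];cv2.imwrite('pics/s2.png',cv2.resize(m,None,fx=4,fy=4)[...,::-1])
E
```

```text
clock: 10.25
tcp_pos: [0.4353, 0.3952, 0.2078]
tool_rot: [-0.19, -0.285, 0.787, 0.513]
wrist_force: [0.0, -0.7, -0.6]
finger_gap: 0.0098
grasp_force: 49.6
[-0.00014204 -0.00051548 -0.00261468] [ 0.00499475 -0.00401375 -0.00607959] [ 0.18070508  0.79720071  1.47700963  0.92127404  1.65947084 -2.40846028]
```

View pics/s2.png

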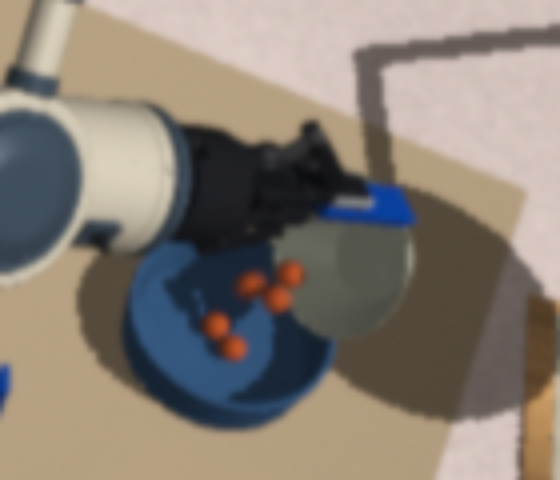

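The balls are already spilling into the dish at (230,340) in the crop; continuing the tilt.

```bash
python3 -m jog '[1,0,-0.009,-0.013,-0.022,0,0,1,0,-0.009,-0.013,-0.022,0,0,1,0,-0.008,-0.013,-0.022,0,0,1,0,-0.008,-0.013,-0.022,0,0,1,0,-0.007,-0.014,-0.022,0,0,1,0,-0.007,-0.014,-0.022,0,0,1,0,-0.006,-0.014,-0.022,0,0,1,0,-0.006,-0.014,-0.022,0,0,1,0,-0.006,-0.014,-0.022,0,0,1,0,0,0,0,0,0,1,0,0,0,0,0,0]'; python3 - <<'E'
from h import *
p,r=Rt();tp,tr=pour(84,.075);print(p-tp,(r.inv()*tr).as_rotvec(),manip.state()['q'])
im=viewer.get_image('scene');m=im['pixels'][170:290,330:470];cv2.imwrite('pics/s3.png',cv2.resize(m,None,fx=4,fy=4)[...,::-1])
E
```

```text
clock: 11.4
tcp_pos: [0.4619, 0.3643, 0.201]
tool_rot: [-0.231, -0.254, 0.698, 0.628]
wrist_force: [0.1, 0.1, -1.1]
finger_gap: 0.0093
grasp_force: 49.6
[-0.0003195   0.00049194 -0.00148516] [ 0.00061056 -0.00129874 -0.00311896] [ 0.0958706   0.97176421  1.40631511  1.04000606  1.89217178 -2.49537445]
```

View pics/s3.png

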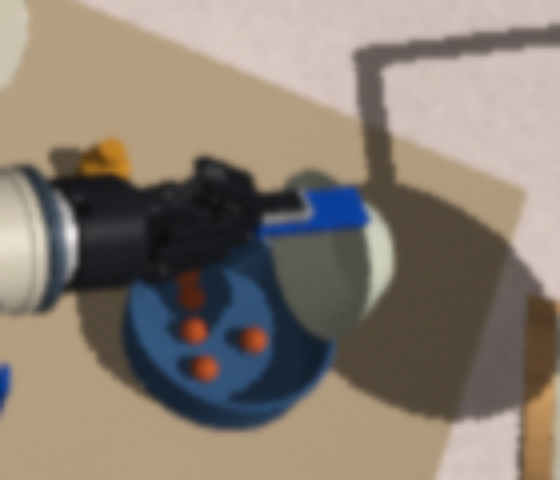

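All five balls are in the dish (three lit, two in the shadow at (190,285)). Returning the cup to its original spot.

```bash
python3 - <<'E'
from h import *
c=np.array([np.cos(.23),np.sin(.23),0])
e=plan(*pour(50,.17),6,1);print()
e=plan([.522,.130,.28],mk(c,[0,0,-1]),18,1,e)
E
```

```text
1,0,0.06,0.038,0.063,0,0,
1,0,0.063,0.031,0.063,0,0,
1,0,0.066,0.025,0.063,0,0,
1,0,0.068,0.018,0.063,0,0,
1,0,0.07,0.012,0.063,0,0,
1,0,0.07,0.005,0.063,0,0

1,0.019,-0.038,-0.04,0.019,-0.031,0.067,
1,0.013,-0.041,-0.039,0.019,-0.031,0.067,
1,0.007,-0.043,-0.038,0.019,-0.031,0.067,
1,0,-0.045,-0.037,0.019,-0.031,0.067,
1,-0.006,-0.046,-0.036,0.019,-0.031,0.067,
1,-0.013,-0.046,-0.034,0.019,-0.031,0.067,
1,-0.019,-0.045,-0.032,0.019,-0.031,0.067,
1,-0.025,-0.044,-0.029,0.019,-0.031,0.067,
1,-0.031,-0.042,-0.027,0.019,-0.031,0.067,
1,-0.037,-0.039,-0.024,0.019,-0.031,0.067,
1,-0.041,-0.035,-0.021,0.019,-0.031,0.067,
1,-0.046,-0.031,-0.018,0.019,-0.031,0.067,
1,-0.05,-0.027,-0.014,0.019,-0.031,0.067,
1,-0.053,-0.022,-0.011,0.019,-0.031,0.067,
1,-0.055,-0.016,-0.008,0.019,-0.031,0.067,
1,-0.057,-0.011,-0.005,0.019,-0.031,0.067,
1,-0.058,-0.005,-0.002,0.019,-0.031,0.067,
1,-0.058,0.001,0.001,0.019,-0.031,0.067
```

```bash
python3 -m jog '[1,0,0.06,0.038,0.063,0,0,1,0,0.063,0.031,0.063,0,0,1,0,0.066,0.025,0.063,0,0,1,0,0.068,0.018,0.063,0,0,1,0,0.07,0.012,0.063,0,0,1,0,0.07,0.005,0.063,0,0]';  python3 -m jog '[1,0.019,-0.038,-0.04,0.019,-0.031,0.067,1,0.013,-0.041,-0.039,0.019,-0.031,0.067,1,0.007,-0.043,-0.038,0.019,-0.031,0.067,1,0,-0.045,-0.037,0.019,-0.031,0.067,1,-0.006,-0.046,-0.036,0.019,-0.031,0.067,1,-0.013,-0.046,-0.034,0.019,-0.031,0.067,1,-0.019,-0.045,-0.032,0.019,-0.031,0.067,1,-0.025,-0.044,-0.029,0.019,-0.031,0.067,1,-0.031,-0.042,-0.027,0.019,-0.031,0.067]'; python3 -m jog '[1,-0.037,-0.039,-0.024,0.019,-0.031,0.067,1,-0.041,-0.035,-0.021,0.019,-0.031,0.067,1,-0.046,-0.031,-0.018,0.019,-0.031,0.067,1,-0.05,-0.027,-0.014,0.019,-0.031,0.067,1,-0.053,-0.022,-0.011,0.019,-0.031,0.067,1,-0.055,-0.016,-0.008,0.019,-0.031,0.067,1,-0.057,-0.011,-0.005,0.019,-0.031,0.067,1,-0.058,-0.005,-0.002,0.019,-0.031,0.067,1,-0.058,0.001,0.001,0.019,-0.031,0.067,1,0,0,0,0,0,0]'; python3 - <<'E'
from h import *
c=np.array([np.cos(.23),np.sin(.23),0])
im=viewer.get_image('top')
p=[d for d in viewer.silhouettes(im,'cup')];
for q in p:
    x=pts(im,q['pixels']); print(q['conf'],np.round(x.min(0),3),np.round(x.max(0),3))
e=plan([.522,.130,.110],mk(c,[0,0,-1]),6,1);print(manip.state()['q'])
E
```

```text
clock: 12.05
tcp_pos: [0.411, 0.4248, 0.3027]
tool_rot: [-0.145, -0.311, 0.852, 0.395]
wrist_force: [-0.1, 0.4, -2.1]
finger_gap: 0.0094
grasp_force: 49.6
clock: 12.95
tcp_pos: [0.4668, 0.2767, 0.2913]
tool_rot: [-0.086, 0.184, 0.952, 0.23]
wrist_force: [-0.6, 0.5, -1.6]
finger_gap: 0.0093
grasp_force: 49.6
clock: 13.95
tcp_pos: [0.5224, 0.1301, 0.2804]
tool_rot: [-0.003, 0.623, 0.782, -0.002]
wrist_force: [0.1, 0.9, -1.8]
finger_gap: 0.0094
grasp_force: 49.6
0.65 [ 0.404  0.042 -0.005] [0.54  0.225 0.638]
1,-0.001,0,0.095,-0.001,-0.001,0,
1,-0.001,0,0.095,-0.001,-0.001,0,
1,-0.001,0,0.095,-0.001,-0.001,0,
1,-0.001,0,0.095,-0.001,-0.001,0,
1,-0.001,0,0.095,-0.001,-0.001,0,
1,-0.001,0,0.095,-0.001,-0.001,0
[ 0.13235985  0.3434621   1.51469382  0.00490454  1.28895248 -0.09989829]
```

Descend, then creep to contact.

```bash
python3 -m jog '[1,-0.001,0,0.095,-0.001,-0.001,0,1,-0.001,0,0.095,-0.001,-0.001,0,1,-0.001,0,0.095,-0.001,-0.001,0,1,-0.001,0,0.095,-0.001,-0.001,0,1,-0.001,0,0.095,-0.001,-0.001,0,1,-0.001,0,0.095,-0.001,-0.001,0,1,0,0,0.02,0,0,0,1,0,0,0.01,0,0,0,1,0,0,0.007,0,0,0,1,0,0,0,0,0,0]'
```

```text
clock: 15.05
tcp_pos: [0.5228, 0.1285, 0.099]
tool_rot: [0.004, 0.622, 0.783, 0.0]
wrist_force: [-0.2, 1.2, -1.6]
finger_gap: 0.0095
grasp_force: 49.6
```

```bash
python3 -m jog '[1,0,0,0.004,0,0,0,1,0,0,0.003,0,0,0,1,0,0,0,0,0,0]'
```

```text
clock: 15.35
tcp_pos: [0.5233, 0.1285, 0.0969]
tool_rot: [0.004, 0.622, 0.783, 0.0]
wrist_force: [0.2, -0.7, 10.5]
finger_gap: 0.0096
grasp_force: 51.3
```

```bash
python3 -m jog '[0.7,0,0,0,0,0,0,0.4,0,0,0,0,0,0,0.1,0,0,0,0,0,0,0,0,0,0,0,0,0,0,0,0,0,0,0,0,0,0,0,0,0,0,0,0,0,0,0,0,0,0]'; python3 -m jog '[0,0,0,-0.05,0,0,0,0,0,0,-0.1,0,0,0,0,0,0,-0.13,0,0,0,0,0,0,-0.13,0,0,0,0,0,0,-0.13,0,0,0,0,0,0,-0.1,0,0,0,0,0,0,0,0,0,0]'; python3 - <<'E'
from h import *
w=viewer.get_image('wrist')
t=viewer.get_image('top')
im=cv2.hconcat([w['pixels'],t['pixels']]);cv2.imwrite('pics/r.png',cv2.resize(im,(800,300))[...,::-1])
E
```

```text
clock: 16.05
tcp_pos: [0.5223, 0.1284, 0.0959]
tool_rot: [0.003, 0.622, 0.783, -0.0]
wrist_force: [-0.2, 0.4, -0.7]
finger_gap: 0.0852
grasp_force: 0.0
clock: 16.75
tcp_pos: [0.523, 0.1296, 0.2919]
tool_rot: [0.006, 0.622, 0.783, 0.002]
wrist_force: [0.3, 0.5, -1.6]
finger_gap: 0.0852
grasp_force: 0.0
```

View pics/r.png

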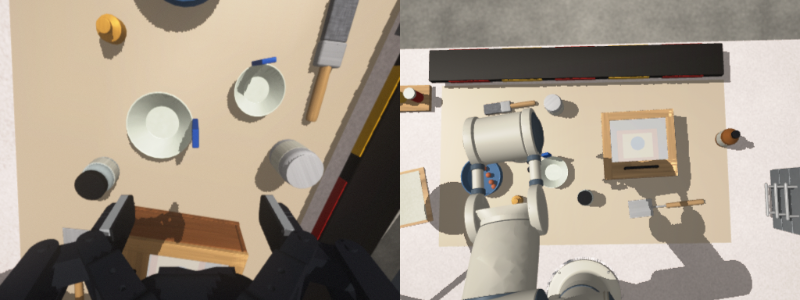

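The cup stands empty and upright at its old spot. Next the lid: stop a bit short of the handle for a close measurement.

```bash
python3 - <<'E'
from h import *
c=np.array([np.cos(.041),np.sin(.041),0])
e=plan([.473,-.14,.26],mk(c,[0,0,-1]),7,0)
E
```

```text
0,-0.12,-0.051,0.014,0,0.001,0.017,
0,-0.121,-0.048,0.014,0,0.001,0.017,
0,-0.122,-0.045,0.014,0,0.001,0.017,
0,-0.123,-0.042,0.014,0,0.001,0.017,
0,-0.125,-0.038,0.014,0,0.001,0.017,
0,-0.126,-0.035,0.014,0,0.001,0.017,
0,-0.126,-0.032,0.013,0,0.001,0.017
```

```bash
python3 -m jog '[0,-0.12,-0.051,0.014,0,0.001,0.017,0,-0.121,-0.048,0.014,0,0.001,0.017,0,-0.122,-0.045,0.014,0,0.001,0.017,0,-0.123,-0.042,0.014,0,0.001,0.017,0,-0.125,-0.038,0.014,0,0.001,0.017,0,-0.126,-0.035,0.014,0,0.001,0.017,0,-0.126,-0.032,0.013,0,0.001,0.017,0,0,0,0,0,0,0,0,0,0,0,0,0,0]'; python3 - <<'E'
from h import *
w=viewer.get_image('wrist');save(w,'w5.png')
p=pts(w,w['pixels'].max(2)<60)
m=(abs(p[:,0]-.473)<.03)&(abs(p[:,1]+.21)<.055)&(p[:,2]>.125)&(p[:,2]<.15);q=p[m]
print(len(q)); 
if len(q)>5: print(q.mean(0),q.min(0),q.max(0),np.linalg.eigh(np.cov(q[:,:2].T))[1][:,1],q[np.abs(q[:,1]+.2)<.02].mean(0))
for k in viewer.tip_of(w,'lid_handle'): print(k)
E
```

```text
clock: 17.75
tcp_pos: [0.4723, -0.1403, 0.2574]
tool_rot: [-0.002, 0.693, 0.721, 0.003]
wrist_force: [0.2, 1.0, -0.9]
finger_gap: 0.0858
grasp_force: 0.0
890
[ 0.47163027 -0.20849991  0.14043548] [ 0.46510064 -0.26492681  0.13669738] [ 0.47868891 -0.15505104  0.1430097 ] [-0.03996095  0.99920124] [ 0.47121453 -0.19975356  0.14057498]
{'xy': [0.4779, 0.6755], 'conf': 0.9}
```

View pics/w5.png

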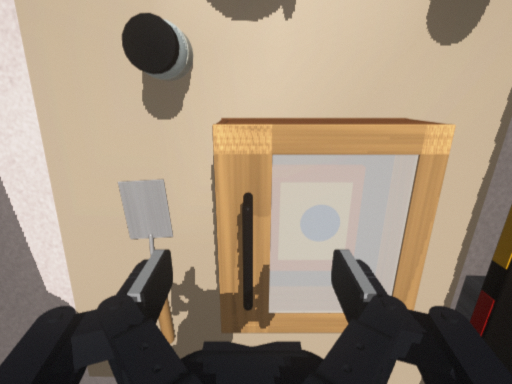

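Wrist view: bar at (248,250) in the clear, lying between the jaws' line; going down on it.

```bash
cat >> h.py <<'E'
u=np.array([np.cos(.04),np.sin(.04),0]); H=np.array([.472,-.2095,.135]); HG=H+.205*u-.045*Z
def lid(a,tool=None,g=H):
    a=np.radians(a); t=a if tool is None else np.radians(tool)
    rel=g-HG; lx=rel@u; lz=rel[2]
    X=lambda b:u*np.cos(b)-Z*np.sin(b)
    W=lambda b:u*np.sin(b)+Z*np.cos(b)
    return HG+lx*X(a)+lz*W(a)+u.dot(Z)*0, mk(X(t),-W(t))
E
python3 - <<'E'
from h import *
p,r=lid(0); e=plan(p+.06*Z,r,4); e=plan(p,r,3,0,e)
E
```

```text
0,-0.059,-0.003,0.052,0,-0.001,0,
0,-0.059,-0.003,0.052,0,-0.001,0,
0,-0.059,-0.003,0.052,0,-0.001,0,
0,-0.059,-0.003,0.052,0,-0.001,0
0,0,0,0.067,0,0,0,
0,0,0,0.067,0,0,0,
0,0,0,0.067,0,0,0
```

```bash
python3 -m jog '[0,-0.059,-0.003,0.052,0,-0.001,0,0,-0.059,-0.003,0.052,0,-0.001,0,0,-0.059,-0.003,0.052,0,-0.001,0,0,-0.059,-0.003,0.052,0,-0.001,0,0,0,0,0.067,0,0,0,0,0,0,0.067,0,0,0,0,0,0,0.067,0,0,0,0,0,0,0,0,0,0]'; python3 -m jog '[1,0,0,0,0,0,0,1,0,0,0,0,0,0,1,0,0,0,0,0,0,1,0,0,0,0,0,0,1,0,0,0,0,0,0,1,0,0,0,0,0,0,1,0,0,0,0,0,0,1,0,0,0,0,0,0,1,0,0,0,0,0,0,1,0,0,0,0,0,0]' 70;python3 - <<'E'
from h import *
p,r=Rt();print(p-lid(0)[0],(r.inv()*lid(0)[1]).as_rotvec(),manip.state()['q'])
s=(p,r)
for a in range(4,53,4): 
    P,Q=lid(a,g=p); s=plan(P,Q,1,1,s)
E
```

```text
clock: 18.65
tcp_pos: [0.472, -0.2088, 0.1337]
tool_rot: [-0.001, 0.692, 0.722, 0.001]
wrist_force: [-0.3, -0.7, 0.8]
finger_gap: 0.0854
grasp_force: 0.0
clock: 19.65
tcp_pos: [0.4711, -0.2107, 0.1361]
tool_rot: [0.0, 0.693, 0.721, 0.0]
wrist_force: [-15.2, -4.5, 15.6]
finger_gap: 0.0074
grasp_force: 68.5
[-0.0009377  -0.00119336  0.00111368] [0.00068588 0.00043625 0.00075209] [-5.36343337e-01  4.93057666e-01  1.74241832e+00  1.05546326e-05
  9.05303847e-01 -5.77101940e-01]
1,0.004,0.012,-0.048,0.045,0,0
1,0,0.012,-0.048,0.044,0,0
1,0,0.012,-0.048,0.044,0,0
1,0,0.012,-0.048,0.044,0,0
1,0,0.012,-0.048,0.044,0,0
1,0,0.012,-0.048,0.044,0,0
1,0,0.012,-0.048,0.044,0,0
1,0,0.012,-0.048,0.044,0,0
1,0,0.012,-0.048,0.044,0,0
1,0,0.012,-0.048,0.044,0,0
1,0,0.012,-0.048,0.044,0,0
1,0,0.012,-0.048,0.044,0,0
1,0,0.012,-0.048,0.044,0,0
```

```bash
python3 -m jog '[1,0,0.006,-0.024,0.022,0,0,1,0,0.006,-0.024,0.022,0,0,1,0,0.006,-0.024,0.022,0,0,1,0,0.006,-0.024,0.022,0,0,1,0,0,0,0,0,0]'; python3 - <<'E'
from h import *
p,r=Rt();a=r.as_matrix()[:,1];print('tool tilt',np.degrees(np.arcsin(-a[2])),'lid from pos',np.degrees(np.arctan2(p[2]-.09,(HG-p)@u)-np.arctan2(.045,.205)), np.hypot(p[2]-.09,(HG-p)@u))
print(manip.state()['q'])
E
```

```text
clock: 20.15
tcp_pos: [0.4794, -0.2103, 0.1644]
tool_rot: [-0.049, 0.691, 0.72, -0.051]
wrist_force: [-16.1, -6.6, 2.0]
finger_gap: 0.0072
grasp_force: 69.6
tool tilt 8.062370776295374 lid from pos 8.26354238367317 0.21115019530270474
[-0.48457328  0.51154267  1.60159139 -0.07748183  1.1513136  -0.48958835]
```

```bash
python3 -m jog '[1,0,0.009,-0.036,0.033,0,0,1,0,0.009,-0.036,0.033,0,0,1,0,0.009,-0.036,0.033,0,0,1,0,0.009,-0.036,0.033,0,0,1,0,0.009,-0.036,0.033,0,0,1,0,0.009,-0.036,0.033,0,0,1,0,0,0,0,0,0]'; python3 - <<'E'
from h import *
p,r=Rt();a=r.as_matrix()[:,1];print('tool tilt',np.degrees(np.arcsin(-a[2])),'lid from pos',np.degrees(np.arctan2(p[2]-.09,(HG-p)@u)-np.arctan2(.045,.205)), np.hypot(p[2]-.09,(HG-p)@u))
print(manip.state()['q'])
s=(p,r)
for k in (30,40,45,50): print(k);s=plan(*lid(k),3 if k==30 else 3,1,s)
E
```

```text
clock: 20.85
tcp_pos: [0.513, -0.2091, 0.223]
tool_rot: [-0.155, 0.675, 0.703, -0.162]
wrist_force: [-14.8, -2.7, 7.2]
finger_gap: 0.0073
grasp_force: 70.9
tool tilt 25.874682510380428 lid from pos 26.65612012213253 0.21118716649539862
[-0.39018474  0.62827614  1.25947583 -0.18484963  1.66698514 -0.40954443]
30
1,0.001,0.005,-0.013,0.015,0,0,
1,0.001,0.005,-0.013,0.015,0,0,
1,0.001,0.004,-0.013,0.015,0,0
40
1,0,0.012,-0.039,0.037,0,0,
1,0,0.01,-0.039,0.037,0,0,
1,0,0.008,-0.04,0.037,0,0
45
1,0,0.005,-0.02,0.019,0,0,
1,0,0.005,-0.02,0.019,0,0,
1,0,0.004,-0.02,0.019,0,0
50
1,0,0.005,-0.02,0.019,0,0,
1,0,0.005,-0.02,0.019,0,0,
1,0,0.004,-0.02,0.019,0,0
```

```bash
python3 -m jog '[1,0,0.009,-0.036,0.033,0,0,1,0,0.009,-0.036,0.033,0,0,1,0,0.009,-0.036,0.033,0,0,1,0,0.009,-0.036,0.033,0,0,1,0,0.009,-0.036,0.033,0,0,1,0,0.009,-0.036,0.033,0,0,1,0,0.006,-0.024,0.022,0,0,1,0,0.006,-0.024,0.022,0,0,1,0,0,0,0,0,0,1,0,0,0,0,0,0]'; python3 - <<'E'
from h import *
p,r=Rt();a=r.as_matrix()[:,1];print('tool tilt',np.degrees(np.arcsin(-a[2])),'lid from pos',np.degrees(np.arctan2(p[2]-.09,(HG-p)@u)-np.arctan2(.045,.205)), np.hypot(p[2]-.09,(HG-p)@u))
print(manip.state()['q'])
for c in ['scene','top']:
    im=viewer.get_image(c); 
    if c=='scene': save(im,'s6.png')
    for k in viewer.silhouettes(im,'lid')[:2]:
        x=pts(im,cv2.erode(k['pixels'].astype(np.uint8),np.ones((3,3)))>0); 
        x=x[(x[:,0]>.5)&(x[:,0]<.69)&(abs(x[:,1]+.21)<.14)&(x[:,2]>.1)]; best=None
        rng=np.random.default_rng(0)
        for _ in range(600):
            q=x[rng.choice(len(x),3,False)]; n=np.cross(q[1]-q[0],q[2]-q[0]); n/=np.linalg.norm(n)+1e-9
            if abs(n[1])>.15: continue
            m=abs((x-q[0])@n)<.004
            if best is None or m.sum()>best.sum(): best=m
        y=x[best]; n=np.linalg.svd(y-y.mean(0),full_matrices=False)[2][2]; n*=np.sign(n[2])
        print(c,k['conf'],len(x),best.sum(),'angle',np.degrees(np.arctan2(n@u,n[2])),n,y.min(0),y.max(0))
E
```

```text
clock: 21.85
tcp_pos: [0.575, -0.2067, 0.2749]
tool_rot: [-0.278, 0.635, 0.66, -0.29]
wrist_force: [-0.2, -2.5, -3.9]
finger_gap: 0.0075
grasp_force: 71.2
tool tilt 47.35825155056174 lid from pos 48.73253525344122 0.21117818919802048
[-0.31131526  0.8713079   0.7886703  -0.3319527   2.24896129 -0.45596228]
scene 0.65 4436 3942 angle 48.793132462302275 [0.75189797 0.02582108 0.65877364] [ 0.5212367  -0.33536848  0.10008047] [ 0.68293904 -0.0749722   0.27464802]
top 0.6 1929 1789 angle 49.20673837173087 [0.75606271 0.03954478 0.65330345] [ 0.52148645 -0.33559324  0.1005164 ] [ 0.68011116 -0.19951533  0.28075525]
```

View pics/s6.png

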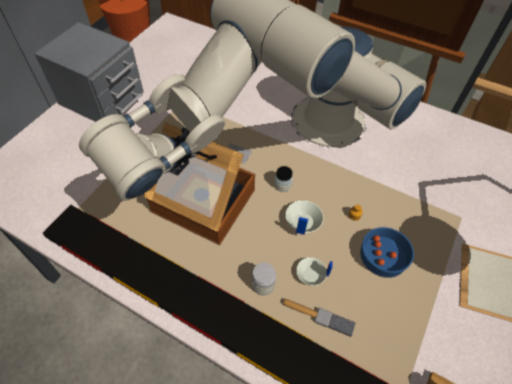

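Lid held at about 48.9°, with five balls in the dish (387,250) and the cup upright at (303,217). Adding 1.1°.

```bash
python3 -m jog '[1,0,0.003,-0.013,0.012,0,0,1,0,0,0,0,0,0,1,0,0,0,0,0,0,1,0,0,0,0,0,0]'; python3 - <<'E'
from h import *
p,r=Rt();a=r.as_matrix()[:,1];print('tool tilt',np.degrees(np.arcsin(-a[2])),'lid',np.degrees(np.arctan2(p[2]-.09,(HG-p)@u)-np.arctan2(.045,.205)))
E
```

```text
clock: 22.45
tcp_pos: [0.5788, -0.2065, 0.277]
tool_rot: [-0.284, 0.632, 0.658, -0.296]
wrist_force: [1.8, -5.0, -8.5]
finger_gap: 0.0076
grasp_force: 71.1
tool tilt 48.396530599725196 lid 49.91017496087081
```

```bash
python3 -c "
from workcell import workorder;print(workorder.finish_job())"
```

```text
the job is handed in; nothing more can be done
None
```

The job is handed in: all five balls are in the blue dish, the empty cup stands upright and released at its original spot, and the gripper is holding the case lid at about 50° (49.9° estimated from the gripper position).

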